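# Uncover the wide suction port on the technician's bench

## Task

Two bench suction inlets stand on the dental technician's bench, each with its port shut by a metal dust cover that pivots on a single pin. Swing the cover of the wide port (the inlet with the larger round cover) aside by its knob, about a quarter turn, so that the port is completely uncovered, and let go. Leave the small cover of the other inlet as it is.

Things in the scene. Friction and masses are not known exactly. Their poses are not given: they have to be found in the camera images.
- wide_cover (a joint): Larger dust cover's angle about its upright pin: 0 rad shut, grows as it opens, CLOCKWISE seen from above, stop at 1.75. Starts at 0 to 0.14. Flat aluminium disc, 64 mm across, 4 mm thick, top face 64 mm above the table; it covers a 46 mm port 60 mm from the pin, in a fixed white box with grey top, 160 x 150 x 55 mm high. Light friction (about 1 N at the knob), no spring: stays where left.
- wide_knob (a point): Centre of the top of the upright black knob at the free end of the larger cover, 98 mm above the table. The knob is a smooth cylinder, 14 mm in diameter, standing 30 mm above the cover's top face; pinch it from above in any direction. This point moves with the cover.
- wide_pin (a point): Pivot pin of the larger cover: a point on the pin's upright axis at the cover's top face, 64 mm above the table. The pin head rises 5 mm above it. The pin is fixed; the knob travels round it in a level circle of 100 mm radius.
- narrow_knob (a point): Centre of the top of the same kind of knob (14 mm across, 98 mm above the table) on the smaller cover, on the other inlet, which is to be left alone. That box is the same size, but its disc is only 38 mm across and its port 20 mm.

How it is judged:
At the end, for the whole second after the job is handed in: The larger cover stands still, swung open by more than 1.2 rad (69 degrees) from shut, its port wholly uncovered, and the knob of the smaller cover is within 15 mm of where it started (value of joint wide_cover above 1.2 rad and velocity of joint wide_cover between -0.05 and 0.05 rad/s and distance of narrow_knob from where it was at the start of the episode below 0.015 m); the robot touches nothing.
It fails at once if the smaller cover is moved by more than 15 mm at its knob (distance of narrow_knob from where it was at the start of the episode above 0.015 m).
It also fails if it takes over 32 s, if anything falls off the work surface, if the arm or the gripper's body presses on something with over 40 N, if the wrist force passes 120 N, or if a joint passes its speed limit or range.

## Robot

A 6-joint arm with a two-finger parallel gripper is mounted at the origin on the work surface. World frame = base frame: x ahead of the robot, y to its left, z up, the work surface at z = 0. Lengths are in m, angles in rad, forces in N, time in s.
With the tool pointing down it reaches from about 0.35 to 1 m from the base axis. Payload 7.1 kg.
Tool frame: the origin (TCP) lies midway between the tips of the shut fingers; the grasp point (between the pads) lies 19 mm behind it; z points along the fingers, y is the line along which they close (so a half turn about z gives the same grasp; the last joint's range is limited). The gripper opens to 85 mm and grips with 20 to 120 N. Pads are 22 mm wide; open, the fingers measure 114 mm over their backs; the gripper's body (76 mm by 85 mm) begins 54 mm behind the grasp point. The pads swing forward as they close: fully open they stand 13 mm farther back than shut.
Start: joints at [1.285, 0.423, 1.63, -0, 1.089, -0.019], TCP at [0.165, 0.603, 0.231] pointing down, gripper open.
Joint ranges: [-3, 3], [-0.9, 2.11], [0.09, 2.58], [-1.31, 4.45], [0.11, 2.69], [-2.54, 2.54]. Speed limits (rad/s): [2.39, 2.39, 3.01, 3.14, 3.14, 3.14].

## Interface

Orientations are given as a unit quaternion [w, x, y, z].
In Python, from rig import manip gives the robot as it stands.
- The arm moves only by the tool creep_tool, called after "Request:" as a command line: name --argument value ..., lists and objects as JSON in quotes. Schema: {"type":"object","properties":{"moves":{"type":"object","properties":{"x":{"type":"array","items":{"type":"number"},"minItems":1,"maxItems":8},"y":{"type":"array","items":{"type":"number"},"minItems":1,"maxItems":8},"z":{"type":"array","items":{"type":"number"},"minItems":1,"maxItems":8},"yaw":{"type":"array","items":{"type":"number"},"minItems":1,"maxItems":8},"jaw":{"type":"array","items":{"type":"number"},"minItems":1,"maxItems":8}},"additionalProperties":false,"required":["x","y","z","yaw","jaw"]},"grip_n":{"type":"number"},"only":{"type":"string"},"quiet":{"type":"boolean"},"lines":{"type":"string"}},"required":["moves"],"additionalProperties":false}. moves is an object with one list for each field, all of the same length, 1 to 8, a row being the entries at one place: x, y, z (the shift in parts of the range, where 1.0 means 1000 mm), yaw (a turn about the tool's z in a scale on which 1.0 is pi rad), jaw (the finger opening in m); each row is the pose to reach, as a shift and turn from the pose commanded when the call began, along the tool's axes at that moment; what a row does not reach only later rows make up. A row lasts 1/10 s, in which the tool goes at most 0.05 m and 0.15 rad, less where a joint would pass 70% of its speed; a pose out of reach is approached as far as the arm can. The fingers move at their own pace and stop on an object; grip_n is the grip in N (left out, the last holds). Time passes only in rows, so rows that do not move let the fingers close. The tool returns the time, the measured TCP pose, the force, the opening and the grip force at its end. only (a regular expression) keeps the lines of the reply that match it, lines (a string "A,B") keeps lines A to B, and quiet returns only ok. Shift and turn numbers lie between -1 and 1, and a call with a number outside is refused. Input that does not fit is refused with a message, and nothing moves.
- manip.read_state(): the state, without advancing time (a new reading comes with each control period).
- manip.read_camera(name): name is "side" or "top" or "wrist"; returns the picture (420x560x3 uint8, blue, green, red); there is no depth.
- manip.get_calibration(name): a dict with "camera_matrix" (3x3 intrinsics, pixels), "eye" and "attitude" of the camera in the world. Camera axes: x right, y up, looking along -z (the intrinsics and any distortion apply to the point x, -y, -z); pixel columns grow to the right and rows downward; lengths in m; the calibration is good to about 2 mm. A picture is of the moment at which its call begins: read the wrist's pose just before it. get_calibration takes no time and is no camera call; for the wrist camera it gives the pose at the moment of the call.
- manip.hand_in(): hands the job in; it is judged then, once.
The state is a dict: "t": time; "joint_positions": joint angles; "qd": joint speeds; "joint_efforts": joint torques, N m; "eef_pos": TCP position; "orientation": TCP orientation; "ft_force": force on the tool from outside, world axes, zero at the start; "moment": the same for the moment, N m; "grip_width": finger opening in m; "gripper_force": force on a finger pad.
Only numpy, scipy, OpenCV 4.12 (cv2) and the standard library are available. Lean on these libraries where they do the work, as an engineer would, in place of code of your own. Each camera call takes 0.05 s, during which the arm holds its last target. There are 200 camera calls.

## Working session

There is one attempt and no reset: what is moved stays moved. The work goes in short steps, Python scripts to look and compute and a tool call to move; the robot and the scene stay as the last step left them, time stands still between calls to the robot, and variables do not carry over. Pictures are saved under pics/ and viewed, at most 10 in all, crops included, and the job is handed in when it is done.

```bash
ls; mkdir -p pics; python3 - <<'E'
from rig import manip
import cv2,numpy as np
for n in("top","side"):
    im=manip.read_camera(n);cv2.imwrite(f"pics/{n}0.png",im)
    c=manip.get_calibration(n);print(n,c)
print(manip.read_state())
E
```

```text
pics
rig.py
top {'camera_matrix': array([[420.97168416,   0.        , 284.1128074 ],
       [  0.        , 420.97168416, 210.99972413],
       [  0.        ,   0.        ,   1.        ]]), 'eye': array([ 0.35246465, -0.02347431,  0.90412184]), 'attitude': array([-0.64655344, -0.08072028,  0.09529102,  0.75257724])}
side {'camera_matrix': array([[381.37173383,   0.        , 278.24976619],
       [  0.        , 381.37173383, 209.65541821],
       [  0.        ,   0.        ,   1.        ]]), 'eye': array([0.22530393, 0.35203221, 0.51757308]), 'attitude': array([-0.28927493, -0.14894691,  0.40789288,  0.85308747])}
{'t': 0.1, 'joint_positions': array([ 1.28497488e+00,  4.23772917e-01,  1.63060188e+00, -1.91504738e-05,
        1.08863064e+00, -1.89957598e-02]), 'qd': array([-0.00054856, -0.00187016, -0.00180554,  0.00137483, -0.00073079,
       -0.00171912]), 'joint_efforts': array([-2.75782049e-04, -5.58427763e+01, -2.82445908e+01, -1.08953323e-04,
        3.08287403e-03, -2.84997515e-05]), 'eef_pos': array([0.16463147, 0.60241155, 0.23062273]), 'orientation': array([-9.88617997e-05,  1.33012989e-01,  9.91114043e-01, -6.99491461e-04]), 'ft_force': array([-0.17699202,  0.79292587,  0.42660096]), 'moment': array([0.0027493 , 0.03114548, 0.00312565]), 'gripper_force': 0.0, 'grip_width': 0.08555512047668644}
```

View pics/top0.png

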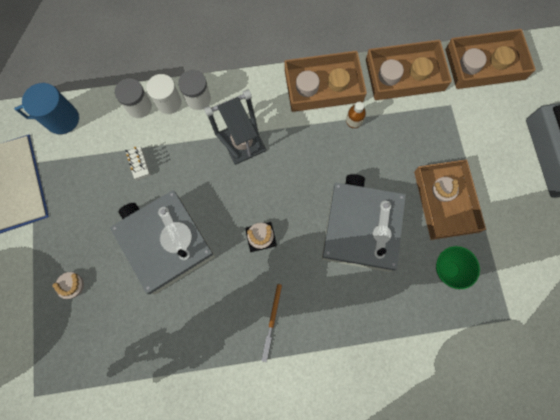

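View pics/side0.png

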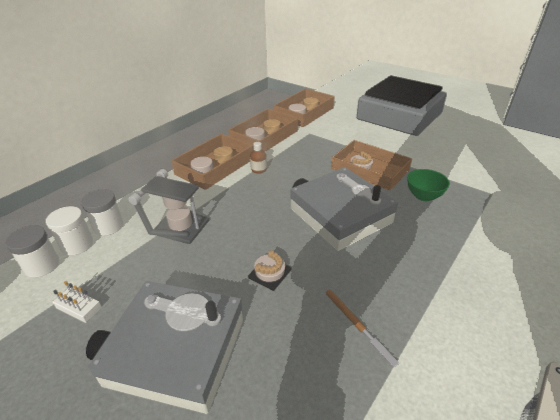

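The wide inlet is the left one in the top view: its disc is at about (175,237), the knob at (183,254) and the pin at (165,212). In the side view it is the near box, with the knob at (211,308) and the pin at about (152,302). The narrow cover, at top (381,230), stays untouched.

```bash
cat > h.py <<'E'
import numpy as np,cv2
from scipy.spatial.transform import Rotation as R
def ray(c,u,v):
    K=c["camera_matrix"];q=c["attitude"]
    d=np.array([(u-K[0,2])/K[0,0],-(v-K[1,2])/K[1,1],-1.])
    return c["eye"],R.from_quat([q[1],q[2],q[3],q[0]]).apply(d)
def plane(c,u,v,z):
    o,d=ray(c,u,v);return o+d*(z-o[2])/d[2]
def tri(a,b):
    (o,d),(p,e)=a,b
    s=np.linalg.lstsq(np.c_[d,-e],p-o,rcond=None)[0]
    x,y=o+d*s[0],p+e*s[1];return (x+y)/2,np.linalg.norm(x-y)
E
python3 - <<'E'
import cv2,numpy as np
a=cv2.imread("pics/top0.png")[190:275,130:225];b=cv2.imread("pics/side0.png")[280:345,130:250]
A=cv2.resize(a,None,fx=6,fy=6,interpolation=cv2.INTER_CUBIC)
B=cv2.resize(b,None,fx=6,fy=6,interpolation=cv2.INTER_CUBIC)
cv2.imwrite("pics/a.png",A);cv2.imwrite("pics/b.png",B)
for im,(x0,y0) in((a,(130,190)),(b,(130,280))):
    m=(im.max(2)<45).astype(np.uint8)
    n,l,s,ce=cv2.connectedComponentsWithStats(m)
    for i in range(1,n):
        if s[i,4]>15:print(s[i],ce[i]+[x0,y0])
E
```

```text
[ 0 13  9 11 68] [133.07352941 207.57352941]
[48 60  8  7 37] [181.78378378 252.97297297]
```

View pics/a.png

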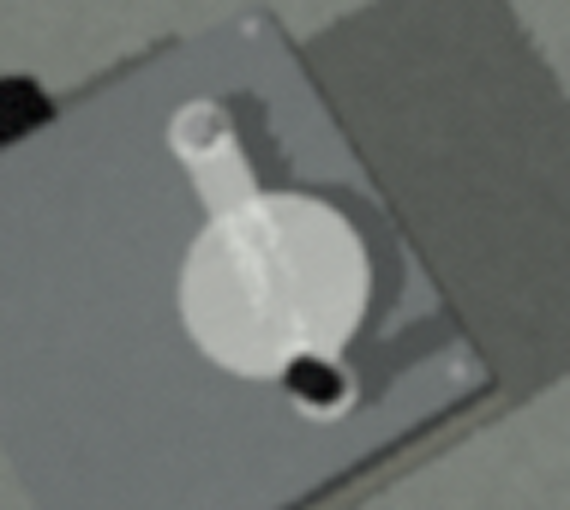

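View pics/b.png

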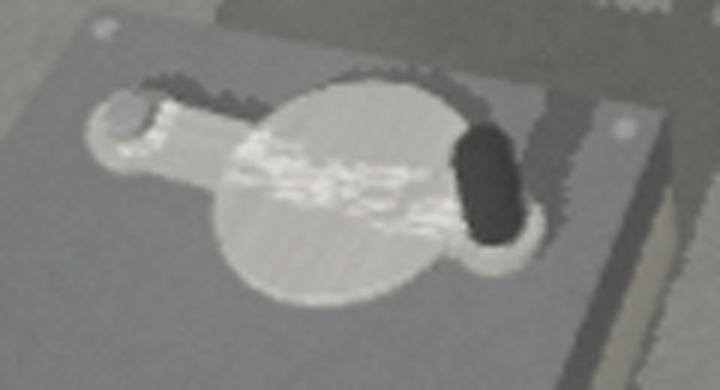

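The crops show the knob top at about top (181.2,252.3) and side (210.3,303.3), the knob middle at top (181.8,253) and side (211.3,310.8), and the pin head at top (164.2,210.8) and side (151.7,298.7). The knob is free of its surroundings.

```bash
python3 - <<'E'
from h import *
from rig import manip
T=manip.get_calibration("top");S=manip.get_calibration("side")
P={}
for n,a,b in(("ktop",(181.2,252.3),(210.3,303.3)),("kmid",(181.8,253),(211.3,310.8)),("pin",(164.2,210.8),(151.7,298.7)),("disc",(130+275/6,190+286/6),(130+345/6,280+192/6))):
    P[n],e=tri(ray(T,*a),ray(S,*b));print(n,P[n].round(4),"gap",round(e,4))
print(plane(T,181.2,252.3,.098),plane(S,210.3,303.3,.098),plane(T,164.2,210.8,.069),plane(S,151.7,298.7,.069))
print("radius",np.linalg.norm((P["ktop"]-P["pin"])[:2]))
s=manip.read_state();q=s["orientation"];M=R.from_quat([*q[1:],q[0]])
print(M.as_matrix().round(3))
print("shift tool axes",M.inv().apply(P["ktop"]-s["eef_pos"]))
# narrow knob rough
print("narrow",plane(T,381,252,.098))
E
```

```text
ktop [0.5065 0.1542 0.093 ] gap 0.0019
kmid [0.5069 0.1558 0.078 ] gap 0.0001
pin [0.603  0.1874 0.0627] gap 0.001
disc [0.5443 0.1695 0.0593] gap 0.0015
[0.50471217 0.15252552 0.098     ] [0.50402864 0.15693288 0.098     ] [0.60076349 0.18545514 0.069     ] [0.59832724 0.1899038  0.069     ]
radius 0.10213417311175903
[[-0.965  0.264 -0.   ]
 [ 0.264  0.965 -0.001]
 [ 0.    -0.001 -1.   ]]
shift tool axes [-0.44790575 -0.34203492  0.13812684]
narrow [ 0.44724926 -0.22843933  0.098     ]
```

Both views agree: radius about 100 mm, with heights within 5 mm of the given ones. The knob is at about (0.505, 0.155) and the pin at (0.600, 0.187). I'll go above the knob first and check with the wrist camera.

Request:
creep_tool --moves '{"x": [-0.11,-0.22,-0.33,-0.447,-0.447,-0.447,-0.447,-0.447],"y": [-0.085,-0.17,-0.255,-0.342,-0.342,-0.342,-0.342,-0.342],"z": [0,0,0.02,0.04,0.05,0.05,0.05,0.05],"yaw": [0,0,0,0,0,0,0,0],"jaw": [0.085,0.085,0.085,0.085,0.085,0.085,0.085,0.085]}' --grip_n 20

```text
t: 0.9
eef_pos: [0.4066, 0.284, 0.2003]
orientation: [-0.0, 0.133, 0.991, -0.0]
ft_force: [1.5, 0.6, -0.7]
grip_width: 0.085
gripper_force: 0.0
```

Request:
creep_tool --moves '{"x": [0,0,0,0,0,0],"y": [0,0,0,0,0,0],"z": [0,0,0,0,0,0],"yaw": [0,0,0,0,0,0],"jaw": [0.085,0.085,0.085,0.085,0.085,0.085]}'

```text
t: 1.5
eef_pos: [0.4053, 0.2866, 0.2006]
orientation: [0.0, 0.132, 0.991, 0.0]
ft_force: [-0.0, -0.1, -0.1]
grip_width: 0.0852
gripper_force: 0.0
```

```bash
python3 - <<'E'
from h import *
from rig import manip
s=manip.read_state();print(s["t"],s["eef_pos"],s["orientation"])
c=manip.get_calibration("wrist");im=manip.read_camera("wrist");cv2.imwrite("pics/w0.png",im)
np.savez("w0.npz",**c)
E
```

```text
1.5 [0.40533986 0.28659349 0.2005995 ] [3.53595046e-05 1.32104799e-01 9.91235754e-01 2.14565079e-05]
```

View pics/w0.png

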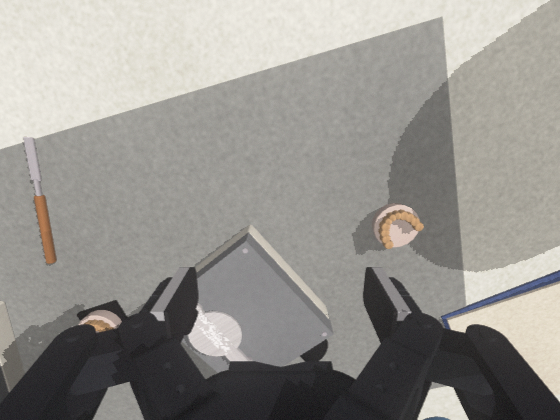

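The move stopped early because each row's distance is capped. The wrist view shows the wide cover at (215,333), with the knob hidden behind the left finger. I'll finish the approach.

Request:
creep_tool --moves '{"x": [-0.033,-0.066,-0.1,-0.131,-0.131,-0.131,-0.131,-0.131],"y": [-0.025,-0.05,-0.076,-0.101,-0.101,-0.101,-0.101,-0.101],"z": [0,0.01,0.02,0.03,0.035,0.035,0.035,0.035],"yaw": [0,0,0,0,0,0,0,0],"jaw": [0.085,0.085,0.085,0.085,0.085,0.085,0.085,0.085]}'

```text
t: 2.35
eef_pos: [0.5052, 0.1549, 0.1659]
orientation: [0.0, 0.132, 0.991, 0.0]
ft_force: [-0.2, 0.1, -0.1]
grip_width: 0.0849
gripper_force: 0.0
```

```bash
python3 - <<'E'
from h import *
from rig import manip
s=manip.read_state();print(s["t"],s["eef_pos"],s["orientation"])
c=manip.get_calibration("wrist");im=manip.read_camera("wrist");cv2.imwrite("pics/w1.png",im)
np.savez("w1.npz",**c)
o=c["eye"];q=c["attitude"];K=c["camera_matrix"]
for n,p in(("knob",[.505,.155,.098]),("pin",[.6,.187,.069])):
    v=R.from_quat([*q[1:],q[0]]).inv().apply(np.array(p)-o);print(n,K[0,2]+K[0,0]*v[0]/-v[2],K[1,2]+K[1,1]*v[1]/v[2])
E
```

```text
2.35 [0.505186   0.15491209 0.16592613] [1.66220727e-04 1.32191499e-01 9.91224174e-01 1.29762970e-04]
knob 278.3423336760777 223.87749565843416
pin 337.0552561515407 294.3042087785773
```

View pics/w1.png

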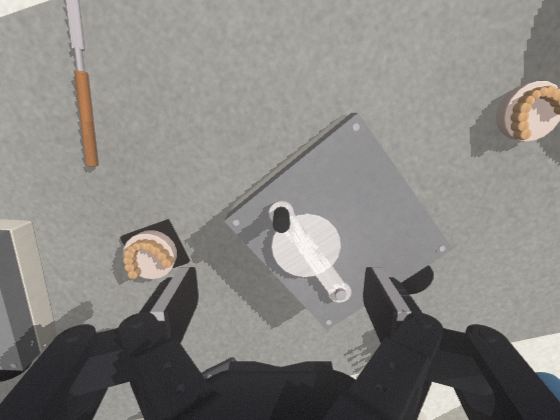

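The wrist view has the knob top at about (282,226) and the pin at (340,292), within 4 px of prediction. I'll refine the knob position from this view.

```bash
python3 - <<'E'
from h import *
from rig import manip
T=manip.get_calibration("top");c=dict(np.load("w1.npz"))
im=cv2.imread("pics/w1.png")[195:240,262:305]
n,l,s,ce=cv2.connectedComponentsWithStats((im.max(2)<70).astype(np.uint8))
print([(s[i],ce[i]+[262,195]) for i in range(1,n) if s[i,4]>20])
print("knob",plane(c,282,224,.098),"pin",plane(c,340,292,.069))
print("tri",tri(ray(c,282,224),ray(T,181.2,252.3)),tri(ray(c,340,292),ray(T,164.2,210.8)))
E
```

```text
[(array([ 11,  13,  16,  25, 325], dtype=int32), array([280.68615385, 219.63384615]))]
knob [0.50583644 0.15769121 0.098     ] pin [0.59822394 0.19022376 0.069     ]
tri (array([0.50828477, 0.15585277, 0.08719301]), np.float64(0.0034933832629510555)) (array([0.60455648, 0.18943723, 0.05880743]), np.float64(0.0030562050140611544))
```

Request:
creep_tool --moves '{"x": [0,0,0,0,0,0,0,0],"y": [0.0015,0.0015,0.0015,0.0015,0.0015,0.0015,0.0015,0.0015],"z": [0.03,0.06,0.092,0.092,0.092,0.092,0.092,0.092],"yaw": [0,0,0,0,0,0,0,0],"jaw": [0.085,0.085,0.085,0.085,0.01,0.01,0.01,0.01]}' --grip_n 25

```text
t: 3.2
eef_pos: [0.5068, 0.1555, 0.0748]
orientation: [0.001, 0.133, 0.991, 0.0]
ft_force: [0.5, 1.0, 0.1]
grip_width: 0.0281
gripper_force: 0.0
```

Request:
creep_tool --moves '{"x": [0,0,0,0],"y": [0,0,0,0],"z": [0,0,0,0],"yaw": [0,0,0,0],"jaw": [0.01,0.01,0.01,0.01]}'

```text
t: 3.6
eef_pos: [0.5064, 0.1554, 0.0743]
orientation: [0.0, 0.133, 0.991, 0.0]
ft_force: [-1.9, -0.8, 7.3]
grip_width: 0.013
gripper_force: 25.4
```

Gripped at 13 mm. Next, the arc waypoints in tool axes.

```bash
python3 - <<'E'
from h import *
from rig import manip
s=manip.read_state();q=s["orientation"];M=R.from_quat([*q[1:],q[0]]);print(s["joint_positions"])
k=s["eef_pos"];pin=np.array([.5995,.188,k[2]])
for a in np.arange(.1,1.61,.1):
    p=pin+R.from_rotvec([0,0,-a]).apply(k-pin);print(round(a,2),M.inv().apply(p-k).round(4))
E
```

```text
[ 2.75213583e-01  5.24919317e-01  1.93091642e+00  4.35402578e-05
  6.84753953e-01 -1.02873779e+00]
0.1 [0.0052 0.0084 0.    ]
0.2 [0.0095 0.0172 0.    ]
0.3 [0.0129 0.0265 0.    ]
0.4 [0.0154 0.036  0.    ]
0.5 [0.0169 0.0458 0.    ]
0.6 [0.0174 0.0556 0.    ]
0.7 [0.017  0.0655 0.    ]
0.8 [0.0156 0.0752 0.    ]
0.9 [0.0132 0.0848 0.    ]
1.0 [0.0098 0.0941 0.    ]
1.1 [5.60e-03 1.03e-01 1.00e-04]
1.2 [4.000e-04 1.114e-01 1.000e-04]
1.3 [-5.500e-03  1.193e-01  1.000e-04]
1.4 [-1.220e-02  1.265e-01  1.000e-04]
1.5 [-1.96e-02  1.33e-01  1.00e-04]
1.6 [-2.760e-02  1.388e-01  1.000e-04]
```

Request:
creep_tool --moves '{"x": [0.005,0.0095,0.013,0.0155,0.017,0.0175,0.017,0.0155],"y": [0.008,0.017,0.0265,0.036,0.046,0.0555,0.0655,0.075],"z": [0,0,0,0,0,0,0,0],"yaw": [0,0,0,0,0,0,0,0],"jaw": [0.01,0.01,0.01,0.01,0.01,0.01,0.01,0.01]}'

```text
t: 4.4
eef_pos: [0.5099, 0.2318, 0.0739]
orientation: [-0.001, 0.133, 0.991, -0.0]
ft_force: [-2.2, -1.4, 5.0]
grip_width: 0.0129
gripper_force: 25.7
```

Request:
creep_tool --moves '{"x": [-0.0025,-0.006,-0.01,-0.015,-0.021,-0.028,-0.0315,-0.0315],"y": [0.0095,0.019,0.028,0.0365,0.0445,0.0515,0.0545,0.0545],"z": [0,0,0,0,0,0,0,0],"yaw": [0,0,0,0,0,0,0,0],"jaw": [0.01,0.01,0.01,0.01,0.01,0.01,0.01,0.01]}'

```text
t: 5.2
eef_pos: [0.5566, 0.2768, 0.0737]
orientation: [0.0, 0.133, 0.991, 0.001]
ft_force: [-0.8, 0.4, 5.8]
grip_width: 0.0127
gripper_force: 26.0
```

The cover is about 1.44 rad past its start angle. Next: release, rise and check.

Request:
creep_tool --moves '{"x": [0,0,0,0,0,0,0,0],"y": [0,0,0,0,0,0,0,0],"z": [0,0,0,0,0,-0.03,-0.07,-0.11],"yaw": [0,0,0,0,0,0,0,0],"jaw": [0.06,0.06,0.06,0.06,0.06,0.06,0.06,0.06]}'

```text
t: 6.0
eef_pos: [0.5551, 0.2757, 0.1842]
orientation: [-0.001, 0.133, 0.991, -0.0]
ft_force: [0.1, 0.6, 0.3]
grip_width: 0.0598
gripper_force: 0.0
```

Request:
creep_tool --moves '{"x": [0,0.04,0.08,0.12,0.12,0.12],"y": [0,0,0,0,0,0],"z": [-0.04,-0.06,-0.06,-0.06,-0.06,-0.06],"yaw": [0,0,0,0,0,0],"jaw": [0.06,0.06,0.06,0.06,0.06,0.06]}'

```text
t: 6.6
eef_pos: [0.4395, 0.308, 0.244]
orientation: [0.0, 0.132, 0.991, 0.0]
ft_force: [0.2, -0.2, 0.5]
grip_width: 0.0601
gripper_force: 0.0
```

```bash
python3 - <<'E'
from h import *
from rig import manip
im=manip.read_camera("side");cv2.imwrite("pics/s2.png",im)
im=manip.read_camera("top");cv2.imwrite("pics/t2.png",im)
E
```

```text
(no output)
```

View pics/t2.png

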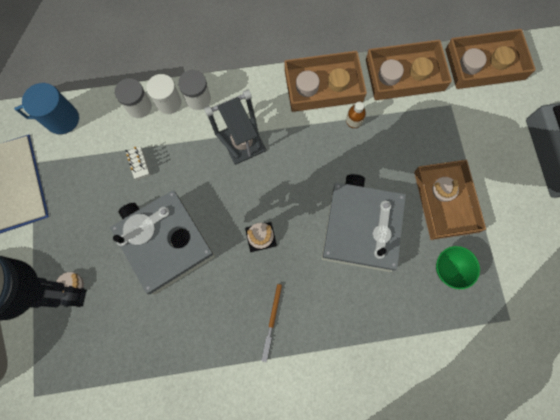

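View pics/s2.png

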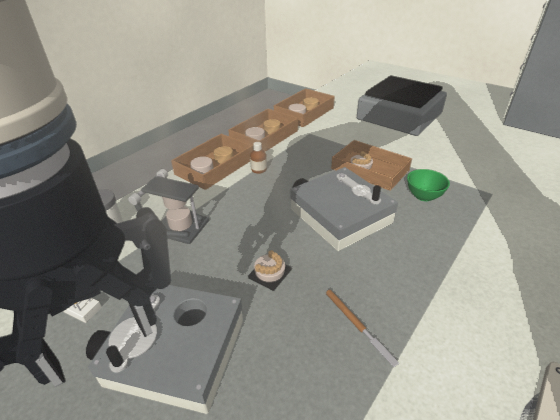

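The port at top (179,238) is fully uncovered. The knob now sits at (119,239), about 83° round from its start, the narrow cover is unmoved, and the arm is clear.

```bash
python3 -c "
from rig import manip
from h import plane
import numpy as np
c=manip.get_calibration('top');d=plane(c,119,239,.098)-plane(c,164.2,210.8,.069);e=plane(c,181.2,252.3,.098)-plane(c,164.2,210.8,.069)
a=(np.arctan2(e[1],e[0])-np.arctan2(d[1],d[0]))%(2*np.pi);print(a)
if a>1.3: print(manip.hand_in())"
```

```text
1.347927824363925
the job is handed in; nothing more can be done
None
```

I swung the wide cover open by about 1.35 to 1.44 rad (past the 1.2 needed), leaving its port fully uncovered, released the knob and backed the arm clear; the small cover looks unmoved, and I handed the job in at about 7 s without seeing the verdict.

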